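Clear the lid of the airtight trim box and crack its stuck seal

TASK

Holding the wooden scraper block, sweep the four chalk chips off the closed lid of the airtight trim box into the scrap tray beside it - with the block, not with the fingers - and set the block back down on the table, clear of the tray and the box. Then take the lid by its handle, break it free of its sticky seal without letting it fly up, and hold it level about 4 cm above the rim, so that I can slip a drying sachet in. Finish while still holding the lid there with the gripper, and leave the other things on the table where they are.

Things in the scene. Friction and masses are not known exactly. Their poses are not given: they have to be found in the camera images.
- box: Airtight trim box of clear plastic, fixed firmly to the table: 240 mm (its x) by 220 mm (its y), rim 100 mm above the table, closed by a grey press-on lid. Origin: centre of its underside. Its x axis points away from the robot, square to the handle. The orange side clips are already unclipped.
- lid: Loose press-on lid, 0.38 kg: plate 250 (x) by 230 (y) by 10 mm, lying on the rim, with a plug 26 mm deep in the mouth. Origin: centre of the plate's underside (100 mm up when shut). Seal: rubber gasket lips grip the plug; breaking it takes an upward pull of 11 to 20 N, peaking in the first 6 mm of lift and gone by 16 mm. Pull straight up at the handle's middle.
- handle (a point): Centre of the lid's black grab handle: a bar 16 mm thick (lid x), 14 mm high, 116 mm long (along lid y), across the middle of the lid on two end posts 12 mm wide. Its centre is 31 mm above the lid's top, with a clear gap of 24 mm under the bar. Axes as the lid's.
- lid_strip (a point): Point on the flat top of the lid (110 mm up when shut) in the middle of the strip behind the handle on which the chips lie: lid frame x +67 mm, y 0. The strip is free of fixed parts from 58 mm in front of it (the handle) to 58 mm behind it (back edge), and 115 mm to either side (side edges).
- tray: Shallow open aluminium scrap tray, fixed to the table, 190 mm (x) by 130 mm (y), 26 mm high, walls 3 mm. Stands close against the left or the right side of the box, turned like the box. Origin: centre of its underside.
- block: Loose hardwood scraper block with a rubber edge, 0.14 kg, standing on its foot: foot 100 mm long (its x), 36 mm wide (its y), 22 mm high; on it a grip 80 mm long, 24 mm wide, from 22 to 62 mm above the underside. Origin: centre of its underside, z up. Taken from above across the 24 mm.
- chip1: Loose chip of white tailor's chalk, 26 x 20 x 9 mm, 12 g, lying on the lid. Origin: centre of its underside.
- chip2: As chip1, 23 x 22 x 9 mm.
- chip3: As chip1, 28 x 18 x 9 mm.
- chip4: As chip1, 24 x 19 x 9 mm.
- tin: Bystander: round steel pin tin, diameter 90, height 32 mm, beside the box on the side away from the tray. Origin: centre of its underside.
- weight: Bystander: round dark steel pattern weight with a small knob, diameter 72, height 50 mm. Origin: centre of its underside.
- jar: Bystander: glass jar with a steel cap, diameter 72, height 95 mm. Origin: centre of its underside.
- cone1: Bystander: standing cone of beige thread, diameter 72, height 124 mm. Origin: centre of its underside.
- cone2: Bystander: standing cone of dark blue thread, diameter 72, height 124 mm. Origin: centre of its underside.
- snips: Bystander: thread snips lying flat, 105 mm long, 30 mm wide, 9 mm high, left of the box's front. Origin: on the table under their middle.
- cutter: Bystander: rotary cutter lying on its side edge, 175 mm long, 45 mm high at the blade. Origin: on the table under its middle.
Not all that is in view belongs to the job. Leave any blue or green look-alike of the block alone.

How it is judged:
On the way, in this order (a step that is already met when the one before it is completed fails the run):
1. All four chips lie in the scrap tray, the lid still shut (height (world z) of each of chip1, chip2, chip3, chip4 below 0.035 m and x of chip1 in the frame of tray between -0.095 and 0.095 m and y of chip1 in the frame of tray between -0.065 and 0.065 m and x of chip2 in the frame of tray between -0.095 and 0.095 m and y of chip2 in the frame of tray between -0.065 and 0.065 m and x of chip3 in the frame of tray between -0.095 and 0.095 m and y of chip3 in the frame of tray between -0.065 and 0.065 m and x of chip4 in the frame of tray between -0.095 and 0.095 m and y of chip4 in the frame of tray between -0.065 and 0.065 m and height (world z) of lid below 0.106 m), for 0.2 s.
2. The block stands or lies on the table, let go, clear of the tray and the box, the lid still shut (height (world z) of block below 0.022 m and contact force between the fingers and block below 0.1 N and contact force between block and tray below 0.1 N and contact force between block and box below 0.1 N and linear speed of block below 0.02 m/s and height (world z) of lid below 0.106 m), for 0.2 s.
3. The lid is broken free and held over the rim by the gripper for half a second (height (world z) of lid between 0.125 and 0.16 m and angle between lid's own z axis and vertical below 0.15 rad and horizontal distance between lid and box below 0.025 m and contact force between the fingers and lid above 1 N and contact force between box and lid below 0.1 N and contact force between block and lid below 0.05 N), for 0.5 s.
At the end, for the whole second after the job is handed in: The gripper holds the lid still over the box, clear of it, underside 25 to 60 mm above the rim, level within 0.15 rad, within 25 mm of centre, finger contact over 1 N; the four chips lie in the tray; the block is on the table, let go, touching neither tray, box nor lid (all of step 3 and height (world z) of each of chip1, chip2, chip3, chip4 below 0.035 m and x of chip1 in the frame of tray between -0.095 and 0.095 m and y of chip1 in the frame of tray between -0.065 and 0.065 m and x of chip2 in the frame of tray between -0.095 and 0.095 m and y of chip2 in the frame of tray between -0.065 and 0.065 m and x of chip3 in the frame of tray between -0.095 and 0.095 m and y of chip3 in the frame of tray between -0.065 and 0.065 m and x of chip4 in the frame of tray between -0.095 and 0.095 m and y of chip4 in the frame of tray between -0.065 and 0.065 m and height (world z) of block below 0.022 m and contact force between the fingers and block below 0.1 N and contact force between block and tray below 0.1 N and contact force between block and box below 0.1 N and linear speed of block below 0.02 m/s and linear speed of lid below 0.03 m/s); the arm keeps its last pose, push and grip.
It fails at once if The lid flies up (more than 100 mm above the rim) (height (world z) of lid above 0.2 m).
It fails at once if The lid is raised while a chip is still outside the tray (height (world z) of lid above 0.11 m and not ((height (world z) of chip1 below 0.035 m and x of chip1 in the frame of tray between -0.095 and 0.095 m and y of chip1 in the frame of tray between -0.065 and 0.065 m) and (height (world z) of chip2 below 0.035 m and x of chip2 in the frame of tray between -0.095 and 0.095 m and y of chip2 in the frame of tray between -0.065 and 0.065 m) and (height (world z) of chip3 below 0.035 m and x of chip3 in the frame of tray between -0.095 and 0.095 m and y of chip3 in the frame of tray between -0.065 and 0.065 m) and (height (world z) of chip4 below 0.035 m and x of chip4 in the frame of tray between -0.095 and 0.095 m and y of chip4 in the frame of tray between -0.065 and 0.065 m))).
It fails at once if A chip is pushed or picked with the fingers (contact force between the fingers and chip1 above 0.5 N or contact force between the fingers and chip2 above 0.5 N or contact force between the fingers and chip3 above 0.5 N or contact force between the fingers and chip4 above 0.5 N).
It fails at once if A bystander is shifted by more than 30 mm (distance of any of tin, weight, jar, cone1, cone2, snips, cutter from where it was at the start of the episode above 0.03 m).
It also fails if it takes over 64 s, if anything falls off the work surface, if the arm or the gripper's body presses on something with over 40 N, if the wrist force passes 120 N, or if a joint passes its speed limit or range.

ROBOT

A 6-joint arm with a two-finger parallel gripper is mounted at the origin on the work surface. World frame = base frame: x ahead of the robot, y to its left, z up, the work surface at z = 0. Lengths are in m, angles in rad, forces in N, time in s.
With the tool pointing down it reaches from about 0.375 to 0.9 m from the base axis. Payload 3.1 kg.
Tool frame: the origin (TCP) lies at the very end of the fingers, on their centre line; the grasp point (between the pads) lies 19 mm behind it; x points along the fingers, z is the direction in which the jaws open and shut, and the axes are right-handed (so a half turn about x gives the same grasp; the last joint's range is limited). The gripper opens to 85 mm and grips with 20 to 120 N. Pads are 22 mm wide; open, the fingers measure 114 mm over their backs; the gripper's body (76 mm by 85 mm) begins 54 mm behind the grasp point. The pads swing forward as they close: fully open they stand 13 mm farther back than shut.
Start: joints at [-1.444, 0.527, 1.433, -0, 1.181, -0.178], TCP at [0.188, -0.596, 0.231] pointing down, gripper open.
Joint ranges: [-3.08, 3.08], [-0.75, 2.2], [0.22, 2.44], [-1.43, 4.57], [0, 2.65], [-2.85, 2.85]. Speed limits (rad/s): [2.79, 2.79, 3.14, 3.14, 3.14, 3.14].

INTERFACE

Orientations are given as a unit quaternion [x, y, z, w].
In Python, from bench import monitor, imaging, arm, finder gives the robot as it stands.
- The arm moves only by the tool send_rows, never from a script. Its argument "steps" is a list that holds one entry, the list of rows, each a list of 5 numbers: the shift along the tool's x, y, z in mm, then the turn about the tool's x in rad, then the opening, from 0 (shut) to 1 (fully open). A call has 1 to 12 rows; each row is the pose to reach, as a shift and turn from the pose commanded when the call began, along the tool's axes at that moment; what a row does not reach only later rows make up. A row lasts 1/12 s, in which the tool goes at most 41.7 mm and 7.16 degrees, less where a joint would pass 70% of its speed; a pose out of reach is approached as far as the arm can. A call with a gripper value outside its range is refused whole. The fingers move at their own pace and stop on an object; the grip force is fixed at half the most. Time passes only in rows, so rows that repeat a pose let the fingers close. It gives the time, the measured TCP pose, the force and the opening at its end, in the units of the state.
- monitor.get_obs(): the state, without advancing time (a new reading comes with each control period).
- imaging.read_camera(name): name is "side" or "top"; returns a dict with "frame" (480x640x3 uint8, red, green, blue), "camera_matrix" (3x3 intrinsics, pixels), "dist_coeffs" ([k1, k2, p1, p2, k3] as OpenCV has them; the pictures are not rectified), "rvec" (rotation vector, rad) and "tvec" (3), from world to camera coordinates, as OpenCV has them. Camera axes: x right, y down, z forward; pixel columns grow to the right and rows downward; lengths in m; the calibration is good to about 2 mm. A picture is of the moment at which its call begins. There is no depth.
- arm.close_job(): hands the job in, once; it reports no verdict.
Trained networks look in the newest picture that a camera, given by its name, has taken for a name from the list of things; names that differ only in an ending like _2 or _b are one class to them, and where a whole thing is asked for, a point or a joint stands for the part that bears it (a point fixed in the world has none). Each returns a list of dicts, best first, with "p" (0 to 1); they miss things now and then, are a little off and sometimes report something else, mostly with a low value. They report only what shows in the picture. A call takes as long as a camera call. They do not tell look-alikes from the thing itself.
- finder.trace(label, camera): "pixels" (480x640 bool, what is visible of it) and "rect" ([left, top, right, bottom] in pixels, round what is visible of it).
The state is a dict: "time_s": time; "q": joint angles; "dq": joint speeds; "joint_torque": joint torques, N m; "position": TCP position; "orientation": TCP orientation; "contact_force": force on the tool from outside, world axes, zero at the start; "ft_torque": the same for the moment, N m; "finger_gap": finger opening in m.
Only numpy, scipy, OpenCV 4.12 (cv2) and the standard library are available. Lean on these libraries where they do the work, as an engineer would, in place of code of your own. Each camera call takes 0.05 s, during which the arm holds its last target. There are 200 camera calls.

## Working session

There is one attempt and no reset: what is moved stays moved. The work goes in short steps, Python scripts to look and compute and a tool call to move; the robot and the scene stay as the last step left them, time stands still between calls to the robot, and variables do not carry over. Pictures are saved under pics/ and viewed, about 8 in all and at most 12, crops included, and the job is handed in when it is done.

Besides the shell and the picture viewer there is one more tool, called in YAML: its name, and indented under it one key for each argument. send_rows: Moves the arm, as the interface text tells. Its arguments: {"type":"object","properties":{"steps":{"type":"array","items":{"type":"array","items":{"type":"array","items":{"type":"number"}}}}},"required":["steps"]}

```bash
mkdir -p pics; cat > h.py <<'E'
import numpy as np, cv2
from bench import monitor, imaging, arm, finder
def cam(n): return imaging.read_camera(n)
def save(c,f,box=None,s=1):
    im=c["frame"][:,:,::-1]
    if box: im=im[box[1]:box[3],box[0]:box[2]]
    cv2.imwrite("pics/"+f,cv2.resize(im,None,fx=s,fy=s,interpolation=cv2.INTER_CUBIC))
def mats(c): 
    return [np.array(c[k],float) for k in("camera_matrix","dist_coeffs","rvec","tvec")]
def ray(c,uv,z):
    K,d,r,t=mats(c); p=cv2.undistortPoints(np.array(uv,float).reshape(-1,1,2),K,d).reshape(-1,2)
    R=cv2.Rodrigues(r)[0]; o=-R.T@t.ravel()
    D=np.c_[p,np.ones(len(p))]@R
    return o+D*((z-o[2])/D[:,2])[:,None]
def proj(c,P):
    K,d,r,t=mats(c); return cv2.projectPoints(np.array(P,float).reshape(-1,1,3),r,t,K,d)[0].reshape(-1,2)
E
python3 - <<'E'
from h import *
a=cam("top");b=cam("side");save(a,"top0.png");save(b,"side0.png")
for n,c in(("top",a),("side",b)):
    K,d,r,t=mats(c);R=cv2.Rodrigues(r)[0];print(n,(-R.T@t.ravel()).round(3),R[2].round(2),K[0,0])
    for l in "box lid handle tray block chip1 tin snips cutter weight jar cone1 cone2".split():
        for o in finder.trace(l,n)[:5]:
            y,x=np.nonzero(o["pixels"]);print(l,round(o["p"],2),np.round(o["rect"]).tolist(),x.mean().round(1),y.mean().round(1),len(x))
print(monitor.get_obs())
E
```

```text
top [0.348 0.004 1.175] [ 0.18 -0.02 -0.98] 440.7948777620984
box 0.87 [274.0, 263.0, 342.0, 278.0] 307.3 270.7 231
lid 0.93 [247.0, 162.0, 360.0, 278.0] 300.9 221.1 8795
handle 0.91 [249.0, 162.0, 355.0, 280.0] 300.9 221.5 8526
handle 0.2 [446.0, 179.0, 478.0, 209.0] 459.8 195.4 636
tray 0.62 [207.0, 186.0, 257.0, 266.0] 230.2 223.8 3364
tray 0.22 [279.0, 185.0, 290.0, 195.0] 283.1 192.4 71
block 0.94 [479.0, 310.0, 517.0, 351.0] 498.1 329.5 726
block 0.84 [436.0, 276.0, 462.0, 310.0] 449.5 293.5 649
block 0.76 [383.0, 281.0, 412.0, 323.0] 398.9 298.9 622
block 0.65 [485.0, 258.0, 508.0, 298.0] 495.3 277.5 701
block 0.37 [297.0, 179.0, 308.0, 193.0] 301.9 185.8 91
chip1 0.59 [260.0, 192.0, 269.0, 204.0] 264.5 198.9 73
chip1 0.38 [320.0, 188.0, 328.0, 196.0] 322.8 191.7 68
tin 0.85 [346.0, 178.0, 378.0, 212.0] 363.1 194.9 898
snips 0.6 [230.0, 283.0, 245.0, 320.0] 237.6 304.9 182
cutter 0.57 [104.0, 216.0, 165.0, 256.0] 134.6 235.5 535
weight 0.86 [178.0, 270.0, 206.0, 300.0] 191.1 283.9 622
jar 0.8 [321.0, 136.0, 348.0, 174.0] 333.9 152.7 674
jar 0.48 [297.0, 183.0, 308.0, 195.0] 30
[... 1238 characters left out ...]
.6 475
{'time_s': 1.4, 'q': array([-1.44348196e+00,  5.27502990e-01,  1.43269726e+00, -3.58348721e-05,
        1.18143677e+00, -1.78513924e-01]), 'dq': array([ 4.45634198e-04,  2.68136906e-06, -1.34552804e-03, -8.00650773e-04,
       -9.66290500e-05, -1.45258510e-03]), 'joint_torque': array([ 4.39658434e-04, -4.42322588e+01, -1.78417861e+01, -2.13914245e-04,
        9.17305879e-04,  2.70193809e-06]), 'position': array([ 0.18818287, -0.59596142,  0.23130943]), 'orientation': array([ 0.41800566,  0.5703473 , -0.41799906,  0.5703087 ]), 'contact_force': array([-0.11354184,  0.36108048, -0.70728108]), 'ft_torque': array([ 0.01228253,  0.00452759, -0.05478554]), 'finger_gap': 0.08540164357547993}
```

```bash
python3 - <<'E'
import cv2
im=cv2.imread("pics/top0.png")[110:380,80:560]
cv2.imwrite("pics/topc.png",cv2.resize(im,None,fx=1.66,fy=1.66,interpolation=cv2.INTER_CUBIC))
E
```

```text
(no output)
```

View pics/topc.png

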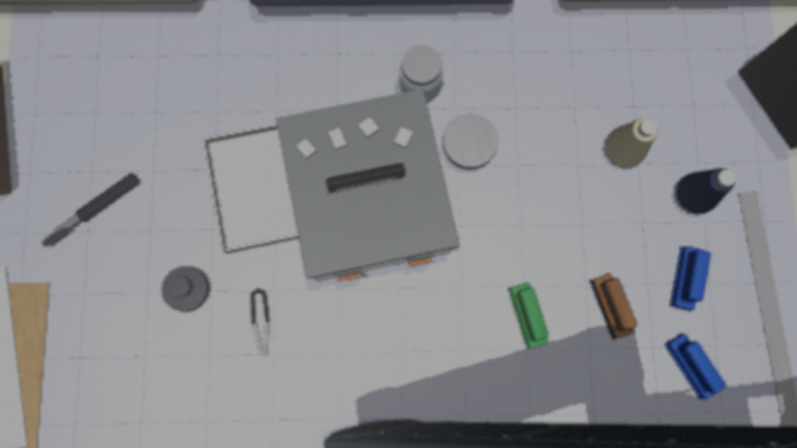

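View pics/side0.png

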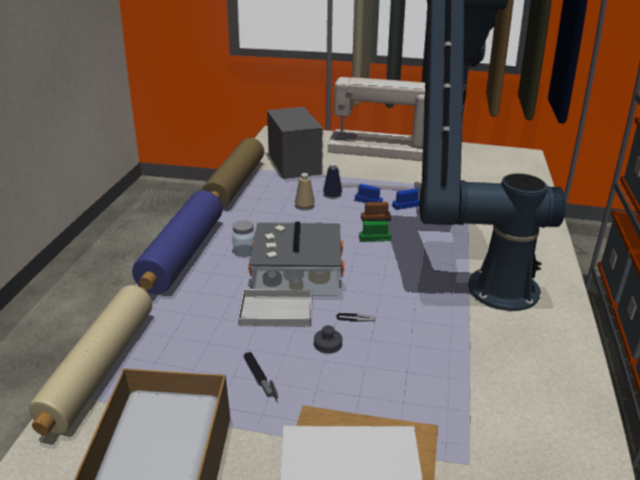

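The top view (crop scale 1.66, offset 80,110) shows the lid at full-image pixel (301,221). The four chips are behind the handle at about y 190 to 200, and the tray is to the left at (230,224). Candidates for the block:
- Brown wood at (449,293).
- Green at (399,299).
- Blue at (495,277) and (498,330).

By the description the block is the brown one. Next I'll measure poses and make one close crop.

```bash
cat > fit.py <<'E'
from h import *
from scipy.optimize import minimize
def corners(L,W,z0,z1): return np.array([[sx*L/2,sy*W/2,z] for sx in(1,-1) for sy in(1,-1) for z in(z0,z1)])
def T(p,P): 
    c,s=np.cos(p[2]),np.sin(p[2]); P=np.array(P,float).reshape(-1,3)
    return np.c_[p[0]+c*P[:,0]-s*P[:,1],p[1]+s*P[:,0]+c*P[:,1],P[:,2]]
def render(c,p,parts):
    S=4;m=np.zeros((480*S,640*S),np.uint8)
    for q in parts:
        h=cv2.convexHull(proj(c,T(p,q)).astype(np.float32))
        cv2.fillConvexPoly(m,np.round((h+.5)*S*16-8).astype(np.int32),1,shift=4)
    return cv2.resize(m.astype(np.float32),(640,480),interpolation=cv2.INTER_AREA)
def fit(obs,parts,p0):
    # obs: list of (cam, mask, ignoremask)
    def f(p):
        e=0
        for c,m,ig in obs:
            r=render(c,p,parts); d=np.abs(r-m); d[ig]=0; e+=d.sum()/m.sum()
        return e/len(obs)
    s=np.array(p0)+np.array([[0,0,0],[.02,0,0],[0,.02,0],[0,0,.2]])
    r=minimize(f,p0,method="Nelder-Mead",options=dict(initial_simplex=s,xatol=1e-4,fatol=1e-5,maxiter=200))
    return r.x,r.fun
BLOCK=[corners(.1,.036,0,.022),corners(.08,.024,.022,.062)]
LID=[corners(.25,.23,.1,.11)]
TRAY=[corners(.19,.13,0,.026)]
def brown(c,rect):
    hsv=cv2.cvtColor(c["frame"],cv2.COLOR_RGB2HSV)
    m=((hsv[...,0]<18)&(hsv[...,1]>90))
    k=np.zeros_like(m);l,t,r,b=rect;k[t:b,l:r]=1
    return m&k
E
python3 - <<'E'
from fit import *
a=cam("top");b=cam("side");no=np.zeros((480,640),bool)
ma=brown(a,(425,265,475,320));mb=brown(b,(350,195,400,225))
print(ma.sum(),mb.sum())
g=np.zeros((480,640),bool);g[218:,350:400]=1
p0=list(ray(a,[[449,293]],.04)[0][:2])+[.25]
pb,e=fit([(a,ma,no)],BLOCK,p0);print("block",pb.round(4),e)
pb2,e=fit([(b,mb,g)],BLOCK,p0);print("block side",pb2.round(4),e)
mt=finder.trace("lid","top")[0]["pixels"];ms=finder.trace("lid","side")[0]["pixels"]
p0=list(ray(a,[[301,221]],.105)[0][:2])+[.17]
pl,e=fit([(a,mt,no)],LID,p0);print("lid",pl.round(4),e)
pl2,e=fit([(b,ms,no)],LID,p0);print("lid side",pl2.round(4),e)
tt=finder.trace("tray","top")[0]["pixels"]
hull=render(a,pl,[corners(.25,.23,0,.11)])>.02
pt,e=fit([(a,tt,hull|cv2.dilate(mt.astype(np.uint8),np.ones((3,3))).astype(bool))],TRAY,list(T(pl,[0,.18,0])[0][:2])+[pl[2]]);print("tray",pt.round(4),e)
# chips
gray=a["frame"].min(2); inn=render(a,pl,[corners(.24,.22,.11,.11)])>.9
m=((gray>150)&inn).astype(np.uint8);n,_,st,ce=cv2.connectedComponentsWithStats(m)
R=lambda w:(lambda d:np.c_[d@[np.cos(pl[2]),np.sin(pl[2])],d@[-np.sin(pl[2]),np.cos(pl[2])]])(w[:,:2]-pl[:2])
print("chips in lid frame",[(st[i,4],R(ray(a,[ce[i]],.119)).round(4).tolist()) for i in range(1,n) if st[i,4]>8])
print("tray in lid",R(pt[None]))
for l in("tin","jar"):
    o=finder.trace(l,"top")[0]["rect"];print(l,R(ray(a,[[(o[0]+o[2])/2,(o[1]+o[3])/2]],.02)).round(3))
im=a["frame"][:,:,::-1].copy();im=cv2.resize(im,None,fx=4,fy=4,interpolation=cv2.INTER_CUBIC)
for p,Q in((pb,BLOCK),(pl,LID),(pt,TRAY)):
    for q in Q:
        h=cv2.convexHull(proj(a,T(p,q)).astype(np.float32));cv2.polylines(im,[np.round((h+.5)*4).astype(int)],True,(0,0,255),1)
c1=im[560:1160,760:1460]; c2=im[1080:1260,1700:1900]
c1=cv2.resize(c1,(700,600));c1[400:580,490:690]=c2
cv2.imwrite("pics/fit.png",c1)
E
```

```text
490 407
block [ 0.4185 -0.3378  0.4291] 0.4582908163265306
block side [ 0.4183 -0.3292  0.1159] 0.13636363636363635
lid [0.6023 0.0452 0.1963] 0.06416368979027426
lid side [0.6016 0.043  0.1943] 0.10882352941176471
tray [0.616  0.2325 0.193 ] 0.01825542315918118
chips in lid frame [(np.int32(57), [[0.079, -0.0189]]), (np.int32(54), [[0.0718, 0.0307]]), (np.int32(59), [[0.0527, -0.0668]]), (np.int32(51), [[0.0658, 0.0791]])]
tray in lid [[0.0500128  0.18100436]]
tin [[ 0.045 -0.176]]
jar [[ 0.18  -0.126]]
```

View pics/fit.png

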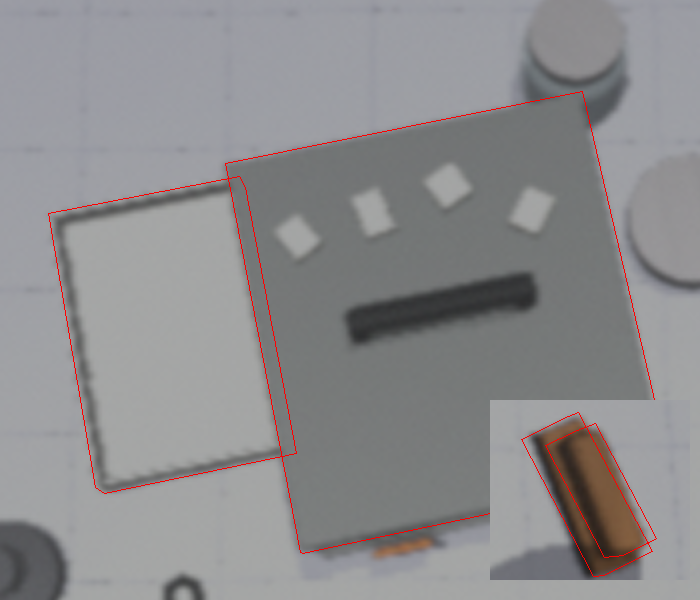

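The crop confirms the brown block with its dark edge, and the lid and tray outlines fit well (tray is on +y of the lid). The block outline is off, because my colour mask missed the dark parts, so I'll refit it from the network masks.

```bash
cat >> h.py <<'E'
from scipy.spatial.transform import Rotation as Ro
def go(x,y,z,yaw,obs=None):
    "yaw: world direction (rad) of jaw axis, mod pi"
    o=obs or monitor.get_obs(); R=Ro.from_quat(o["orientation"]); M=R.as_matrix()
    sh=M.T@(np.array([x,y,z])-o["position"])*1000
    z0=np.arctan2(M[1,2],M[0,2]); d=-(yaw-z0)  # tool x down: +turn => yaw decreases
    d=(d+np.pi/2)%np.pi-np.pi/2
    print("shift mm",sh.round(1),"turn",round(d,3),"alt",round(d-np.sign(d)*np.pi,3),"| now",o["position"].round(4),"jawyaw",round(z0,3),"xaxis",M[:,0].round(3),"q",np.round(o["q"],2),"t",o["time_s"],"F",o["contact_force"].round(1),"gap",round(o["finger_gap"],4))
E
python3 - <<'E'
from fit import *
a=cam("top");b=cam("side");no=np.zeros((480,640),bool)
pick=lambda n,u,v:min(finder.trace("block",n),key=lambda o:np.hypot((o["rect"][0]+o["rect"][2])/2-u,(o["rect"][1]+o["rect"][3])/2-v))
ma=pick("top",449,293)["pixels"];mb=pick("side",377,210)["pixels"]
g=np.zeros((480,640),bool);g[219:,350:400]=1
p0=[.418,-.33,.3]
pa,e=fit([(a,ma,no)],BLOCK,p0);print(pa.round(4),e)
ps,e=fit([(b,mb,g)],BLOCK,p0);print(ps.round(4),e)
pb,e=fit([(a,ma,no),(b,mb,g)],BLOCK,p0);print(pb.round(4),e)
go(pb[0],pb[1],.12,pb[2]+np.pi/2)
out=[]
for c,(x,y) in((a,(425,265)),(b,(350,190))):
    im=cv2.resize(c["frame"][y:y+50,x:x+50,::-1],None,fx=8,fy=8,interpolation=cv2.INTER_CUBIC)
    for q in BLOCK:
        h=cv2.convexHull(proj(c,T(pb,q)).astype(np.float32));cv2.polylines(im,[np.round((h+.5-[x,y])*8).astype(int)],True,(0,255,255),1)
    out.append(im)
cv2.imwrite("pics/blk.png",np.hstack(out))
E
```

```text
[ 0.4175 -0.3389  0.3221] 0.125097503900156
[ 0.4194 -0.3369  0.3472] 0.04348352713178295
[ 0.4183 -0.3383  0.3511] 0.08785035267689778
shift mm [ 111.3  297.  -176.4] turn -0.045 alt 3.096 | now [ 0.1882 -0.596   0.2313] jawyaw -1.265 xaxis [ 0. -0. -1.] q [-1.44  0.53  1.43  0.    1.18 -0.18] t 1.95 F [-0.  -0.5 -0.7] gap 0.0854
```

View pics/blk.png

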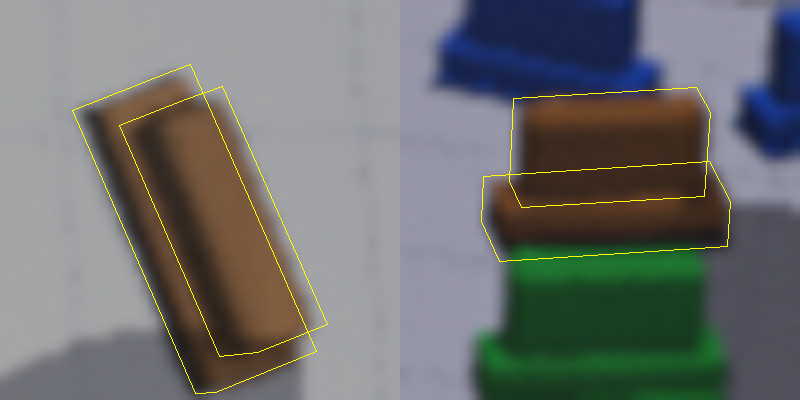

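The refit centre is good to about 2 mm, and the edge slopes give a yaw nearer 0.28. I'll approach now.

send_rows:
  steps:
    - [[111,297,-176,0.025,1],[111,297,-176,0.025,1],[111,297,-176,0.025,1],[111,297,-176,0.025,1],[111,297,-176,0.025,1],[111,297,-176,0.025,1],[111,297,-176,0.025,1],[111,297,-176,0.025,1],[111,297,-176,0.025,1],[111,297,-176,0.025,1],[111,297,-176,0.025,1],[111,297,-176,0.025,1]]

```text
time_s: 2.95
position: [0.4187, -0.3395, 0.1206]
orientation: [0.425, 0.565, -0.425, 0.566]
contact_force: [0.1, -0.9, 0.7]
finger_gap: 0.0851
```

```bash
python3 - <<'E'
from h import *
b=cam("side");a=cam("top")
ia=cv2.resize(a["frame"][240:360,380:530,::-1],(600,480),interpolation=cv2.INTER_CUBIC)
ib=cv2.resize(b["frame"][150:250,340:440,::-1],(480,480),interpolation=cv2.INTER_CUBIC)
cv2.imwrite("pics/app.png",cv2.resize(np.hstack([ia,ib]),(800,356)))
go(.418,-.338,.028,.28+np.pi/2)
E
```

```text
shift mm [92.9  0.5 -2.6] turn -0.001 alt 3.141 | now [ 0.4182 -0.3404  0.1209] jawyaw -1.292 xaxis [ 0.001 -0.002 -1.   ] q [-0.89  0.57  1.75 -0.    0.82  0.4 ] t 3.05 F [ 0.2  0.2 -0.4] gap 0.0853
```

View pics/app.png

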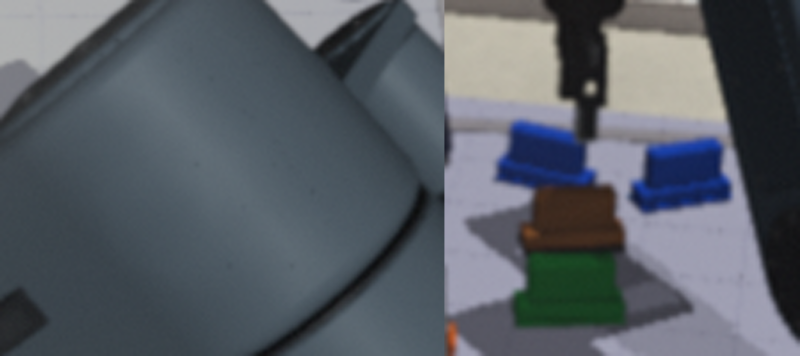

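The side view shows the fingers (585,130) centred over the brown block (577,205), and the top view is hidden by the arm. I'll go down and grip.

send_rows:
  steps:
    - [[40,0,0,0,1],[70,0,0,0,1],[92,0,0,0,1],[92,0,0,0,1],[92,0,0,0,0],[92,0,0,0,0],[92,0,0,0,0],[92,0,0,0,0],[92,0,0,0,0],[92,0,0,0,0],[92,0,0,0,0],[92,0,0,0,0]]

```text
time_s: 4.05
position: [0.4189, -0.3393, 0.0297]
orientation: [0.425, 0.564, -0.425, 0.566]
contact_force: [-1.0, 0.0, 4.9]
finger_gap: 0.0232
```

send_rows:
  steps:
    - [[0,0,0,0,0],[0,0,0,0,0]]

```text
time_s: 4.22
position: [0.4189, -0.3393, 0.0297]
orientation: [0.425, 0.564, -0.425, 0.566]
contact_force: [-0.8, -0.5, 6.0]
finger_gap: 0.0233
```

```bash
python3 - <<'E'
from h import *
go(.418,-.338,.028,.28+np.pi/2)
E
```

```text
shift mm [ 1.7 -0.5 -1.5] turn 0.001 alt -3.141 | now [ 0.4189 -0.3393  0.0297] jawyaw -1.29 xaxis [ 0.001 -0.002 -1.   ] q [-0.89  0.73  1.79 -0.    0.62  0.4 ] t 4.2167 F [-0.8 -0.5  6. ] gap 0.0233
```

send_rows:
  steps:
    - [[-20,0,0,0,0],[-60,0,0,0,0],[-100,0,0,0,0],[-140,0,0,0,0],[-170,0,0,0,0],[-170,0,0,0,0]]

```text
time_s: 4.72
position: [0.4213, -0.3417, 0.2052]
orientation: [0.424, 0.56, -0.426, 0.57]
contact_force: [0.5, -0.4, -1.3]
finger_gap: 0.023
```

```bash
python3 - <<'E'
from h import *
go(.6886,-.0475,.2,.195+np.pi/2)
E
```

```text
shift mm [   4.3  338.5 -208.5] turn 0.086 alt -3.055 | now [ 0.4213 -0.3417  0.2052] jawyaw -1.289 xaxis [ 0.009 -0.011 -1.   ] q [-0.89  0.45  1.68  0.    1.    0.4 ] t 4.7167 F [ 0.5 -0.4 -1.3] gap 0.023
```

send_rows:
  steps:
    - [[0,338,-208,0.086,0],[0,338,-208,0.086,0],[0,338,-208,0.086,0],[0,338,-208,0.086,0],[0,338,-208,0.086,0],[0,338,-208,0.086,0],[0,338,-208,0.086,0],[0,338,-208,0.086,0],[0,338,-208,0.086,0],[0,338,-208,0.086,0],[0,338,-208,0.086,0],[0,338,-208,0.086,0]]

```text
time_s: 5.72
position: [0.685, -0.0435, 0.1966]
orientation: [0.448, 0.548, -0.449, 0.546]
contact_force: [-0.6, 0.4, -2.0]
finger_gap: 0.0232
```

```bash
python3 - <<'E'
from h import *
a=cam("top");b=cam("side")
ia=cv2.resize(a["frame"][120:300,200:400,::-1],(533,480),interpolation=cv2.INTER_CUBIC)
ib=cv2.resize(b["frame"][160:280,220:370,::-1],(600,480),interpolation=cv2.INTER_CUBIC)
cv2.imwrite("pics/over.png",cv2.resize(np.hstack([ia,ib]),(800,339)))
go(.6886,-.0475,.0297+.112,.195+np.pi/2)
E
```

```text
shift mm [55.4  4.2  2.8] turn -0.0 alt 3.141 | now [ 0.6841 -0.0456  0.1971] jawyaw -1.376 xaxis [-0.003 -0.    -1.   ] q [-0.23  0.65  1.3  -0.    1.2   1.15] t 5.8167 F [ 0.4 -0.6 -2. ] gap 0.0232
```

View pics/over.png

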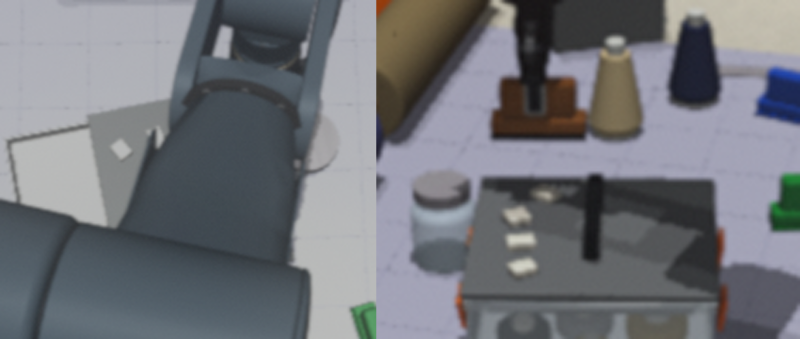

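The block is held level at about lid y -105, with the chips ahead of it on its left, and the side view shows all four chips on the strip. Its centre sits within about 4 mm of the fingers. I'll lower it to roughly 2 mm above the lid.

send_rows:
  steps:
    - [[0,5,3,0,0],[20,5,3,0,0],[40,5,3,0,0],[50,5,3,0,0],[55,5,3,0,0],[55,5,3,0,0],[55,5,3,0,0]]

```text
time_s: 6.4
position: [0.6913, -0.0479, 0.1437]
orientation: [0.449, 0.546, -0.449, 0.546]
contact_force: [-0.1, 0.1, -1.3]
finger_gap: 0.0232
```

```bash
python3 - <<'E'
from h import *
go(.6886-.245*.1947,-.0475+.245*.981,.0297+.112,.195+np.pi/2)
E
```

```text
shift mm [   2.    -3.1 -245.9] turn -0.001 alt 3.141 | now [ 0.6913 -0.0479  0.1437] jawyaw -1.377 xaxis [ 0.001 -0.    -1.   ] q [-0.23  0.71  1.32 -0.    1.1   1.15] t 6.4 F [-0.1  0.1 -1.3] gap 0.0232
```

send_rows:
  steps:
    - [[2,-1,-8,0,0],[2,-2,-24,0,0],[2,-2,-40,0,0],[2,-2,-58,0,0],[2,-2,-76,0,0],[2,-2,-95,0,0],[2,-3,-115,0,0],[2,-3,-135,0,0],[2,-3,-155,0,0],[2,-3,-175,0,0],[2,-3,-195,0,0],[2,-3,-215,0,0]]

```text
time_s: 7.4
position: [0.6452, 0.1663, 0.142]
orientation: [0.449, 0.547, -0.448, 0.547]
contact_force: [-0.6, -0.1, -1.5]
finger_gap: 0.0233
```

send_rows:
  steps:
    - [[0,0,-20,0,0],[0,0,-35,0,0],[0,0,-35,0,0],[0,0,-35,0,0]]

```text
time_s: 7.73
position: [0.6389, 0.1993, 0.1417]
orientation: [0.448, 0.547, -0.448, 0.547]
contact_force: [-0.2, -1.0, -1.8]
finger_gap: 0.0232
```

send_rows:
  steps:
    - [[-40,0,-35,0,0],[-80,0,-35,0,0],[-80,0,-35,0,0],[-80,0,-35,0,0]]

```text
time_s: 8.07
position: [0.6358, 0.2322, 0.2261]
orientation: [0.452, 0.544, -0.446, 0.549]
contact_force: [0.9, 0.7, -2.2]
finger_gap: 0.0232
```

```bash
python3 - <<'E'
from h import *
b=cam("side")
cv2.imwrite("pics/swept.png",cv2.resize(b["frame"][170:350,200:400,::-1],(660,594),interpolation=cv2.INTER_CUBIC))
go(.419,-.339,.2,.28+np.pi/2)
E
```

```text
shift mm [  22.2 -321.2  518. ] turn -0.086 alt 3.056 | now [0.634  0.2313 0.2232] jawyaw -1.376 xaxis [ 0.004  0.    -1.   ] q [ 0.18  0.6   1.31 -0.    1.23  1.56] t 8.1167 F [-0.6  0.6 -2.7] gap 0.0232
```

View pics/swept.png

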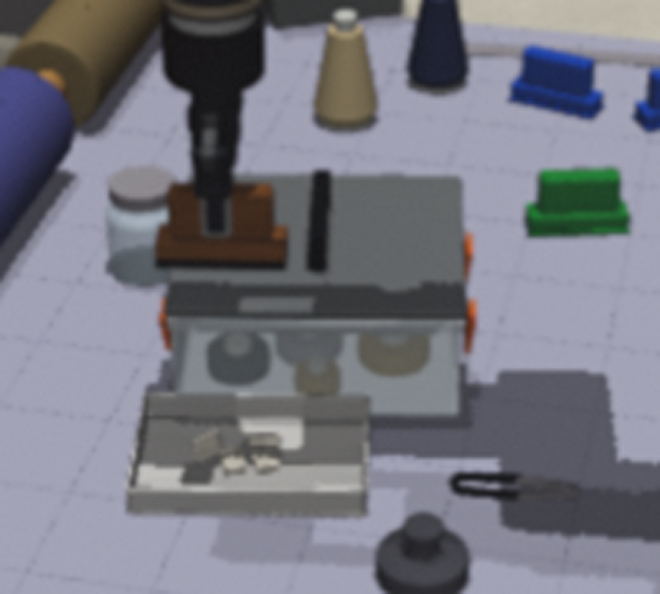

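All four chips are in the tray (crop pixels about 205,445; 235,463; 265,440; 265,462), and the lid is shut and clear. I'll take the block back to its free spot.

send_rows:
  steps:
    - [[0,-321,518,-0.086,0],[0,-321,518,-0.086,0],[0,-321,518,-0.086,0],[0,-321,518,-0.086,0],[0,-321,518,-0.086,0],[0,-321,518,-0.086,0],[0,-321,518,-0.086,0],[0,-321,518,-0.086,0],[0,-321,518,-0.086,0],[0,-321,518,-0.086,0],[0,-321,518,-0.086,0],[0,-321,518,-0.086,0]]

```text
time_s: 9.12
position: [0.4538, -0.2378, 0.2194]
orientation: [0.426, 0.566, -0.426, 0.563]
contact_force: [1.5, -0.8, -1.3]
finger_gap: 0.023
```

```bash
python3 - <<'E'
from h import *
go(.419,-.339,.1,.28+np.pi/2)
E
```

```text
shift mm [119.2 -61.   88.2] turn -0.001 alt 3.141 | now [ 0.4538 -0.2378  0.2194] jawyaw -1.292 xaxis [-0.004  0.003 -1.   ] q [-0.7   0.39  1.72 -0.    1.03  0.59] t 9.1167 F [ 1.5 -0.8 -1.3] gap 0.023
```

send_rows:
  steps:
    - [[40,-48,74,0,0],[80,-48,74,0,0],[110,-48,74,0,0],[110,-48,74,0,0],[110,-48,74,0,0],[110,-48,74,0,0]]

```text
time_s: 9.62
position: [0.4289, -0.3198, 0.1091]
orientation: [0.426, 0.567, -0.425, 0.562]
contact_force: [0.5, -0.7, -0.8]
finger_gap: 0.0232
```

```bash
python3 - <<'E'
from h import *
go(.419,-.339,.030,.28+np.pi/2)
E
```

```text
shift mm [ 79.  -14.6  16.2] turn -0.002 alt 3.14 | now [ 0.4289 -0.3198  0.1091] jawyaw -1.293 xaxis [-0.004  0.005 -1.   ] q [-0.85  0.59  1.76  0.    0.8   0.44] t 9.6167 F [ 0.5 -0.7 -0.8] gap 0.0232
```

send_rows:
  steps:
    - [[20,-14,16,0,0],[40,-14,16,0,0],[60,-14,16,0,0],[70,-14,16,0,0],[75,-14,16,0,0],[78,-14,16,0,0],[78,-14,16,0,0],[78,-14,16,0,0],[78,-14,16,0,0]]

```text
time_s: 10.37
position: [0.4228, -0.3401, 0.0344]
orientation: [0.425, 0.564, -0.425, 0.566]
contact_force: [0.1, 0.4, -1.3]
finger_gap: 0.0234
```

send_rows:
  steps:
    - [[3,0,0,0,0],[5,0,0,0,0],[5,0,0,0,0]]

```text
time_s: 10.62
position: [0.4227, -0.3402, 0.0297]
orientation: [0.425, 0.564, -0.425, 0.566]
contact_force: [-0.3, 1.2, 7.5]
finger_gap: 0.0229
```

Touched down. I'll release and go up.

send_rows:
  steps:
    - [[0,0,0,0,1],[0,0,0,0,1],[0,0,0,0,1],[0,0,0,0,1],[0,0,0,0,1],[0,0,0,0,1],[-30,0,0,0,1],[-70,0,0,0,1],[-110,0,0,0,1],[-150,0,0,0,1],[-190,0,0,0,1],[-190,0,0,0,1]]

```text
time_s: 11.62
position: [0.4255, -0.3435, 0.2262]
orientation: [0.424, 0.559, -0.426, 0.571]
contact_force: [0.7, -1.3, 0.6]
finger_gap: 0.0853
```

```bash
python3 - <<'E'
from fit import *
b=cam("side")
# handle bar fit in first pictures' pose vs now (side view unobstructed)
pl=[.602,.044,.195]
g=cv2.cvtColor(b["frame"],cv2.COLOR_RGB2GRAY)
roi=render(b,pl,[corners(.08,.15,.11,.15)])>.5
m=(g<45)&roi
HB=[corners(.016,.116,.134,.148)]
p,e=fit([(b,m,~roi)],HB,pl);print(m.sum(),p.round(4),e)
cv2.imwrite("pics/rel.png",cv2.resize(b["frame"][150:350,200:440,::-1],(720,600),interpolation=cv2.INTER_CUBIC))
go(.602,.044,.22,.195)
E
```

```text
142 [0.5975 0.0668 0.2289] 0.2601232394366197
shift mm [   0.9  277.9 -321.6] turn -1.485 alt 1.657 | now [ 0.4242 -0.3421  0.223 ] jawyaw -1.29 xaxis [ 0.007 -0.008 -1.   ] q [-0.88  0.43  1.65  0.    1.05  0.41] t 11.6667 F [-0.3 -0.3  0.5] gap 0.0854
```

View pics/rel.png

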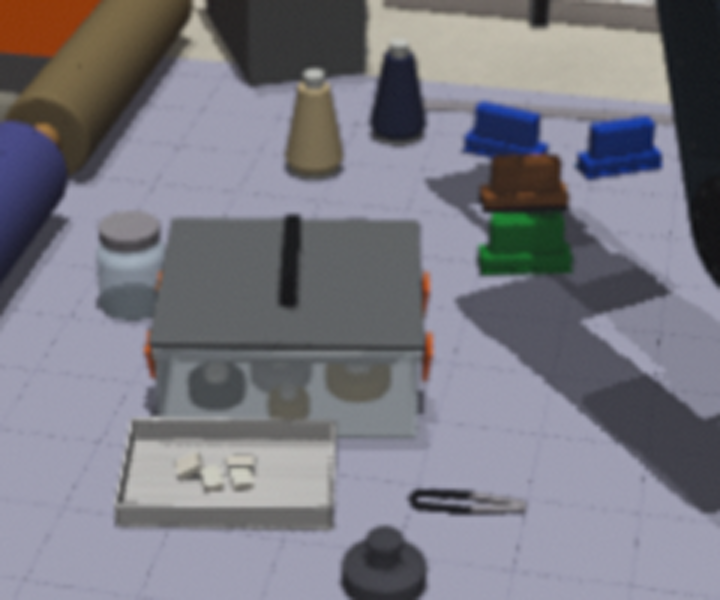

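The brown block stands on the table near its old place, the bystanders look unmoved, four chips are in the tray and the lid is shut. The handle bar is across the middle. The top-view lid fit (0.602, 0.0445, yaw 0.195) is good; I'm rejecting the crude side bar fit. I'll go over the handle.

send_rows:
  steps:
    - [[0,278,-322,-1.485,1],[0,278,-322,-1.485,1],[0,278,-322,-1.485,1],[0,278,-322,-1.485,1],[0,278,-322,-1.485,1],[0,278,-322,-1.485,1],[0,278,-322,-1.485,1],[0,278,-322,-1.485,1],[0,278,-322,-1.485,1],[0,278,-322,-1.485,1],[0,278,-322,-1.485,1],[0,278,-322,-1.485,1]]

```text
time_s: 12.67
position: [0.6001, 0.0504, 0.2163]
orientation: [-0.072, 0.704, 0.073, 0.703]
contact_force: [0.4, -1.0, 0.1]
finger_gap: 0.085
```

send_rows:
  steps:
    - [[0,0,0,0,1],[0,0,0,0,1],[0,0,0,0,1]]

```text
time_s: 12.92
position: [0.5993, 0.0462, 0.2173]
orientation: [-0.068, 0.705, 0.068, 0.703]
contact_force: [0.0, -0.5, 0.3]
finger_gap: 0.0858
```

```bash
python3 - <<'E'
from h import *
go(.602,.0445,.122,.195)
E
```

```text
shift mm [95.3 -2.3  2.5] turn -0.003 alt 3.139 | now [0.5993 0.0462 0.2173] jawyaw 0.192 xaxis [-0.002  0.    -1.   ] q [-0.11  0.51  1.51 -0.    1.12 -0.3 ] t 12.9167 F [ 0.  -0.5  0.3] gap 0.0858
```

send_rows:
  steps:
    - [[20,-2,3,0,1],[40,-2,3,0,1],[60,-2,3,0,1],[80,-2,3,0,1],[94,-2,3,0,1],[94,-2,3,0,1],[94,-2,3,0,1]]

```text
time_s: 13.5
position: [0.6027, 0.0445, 0.1236]
orientation: [-0.068, 0.705, 0.068, 0.703]
contact_force: [-0.0, 0.7, 0.3]
finger_gap: 0.0856
```

```bash
python3 - <<'E'
from h import *
b=cam("side")
cv2.imwrite("pics/hand.png",cv2.resize(b["frame"][170:280,220:370,::-1],(750,550),interpolation=cv2.INTER_CUBIC))
go(.602,.0445,.122,.195)
E
```

```text
shift mm [ 2.6  0.2 -1.6] turn -0.002 alt 3.14 | now [0.6036 0.0446 0.1246] jawyaw 0.193 xaxis [ 0.  0. -1.] q [-0.11  0.64  1.58  0.    0.93 -0.3 ] t 13.55 F [-0.8 -0.7  0. ] gap 0.0854
```

View pics/hand.png

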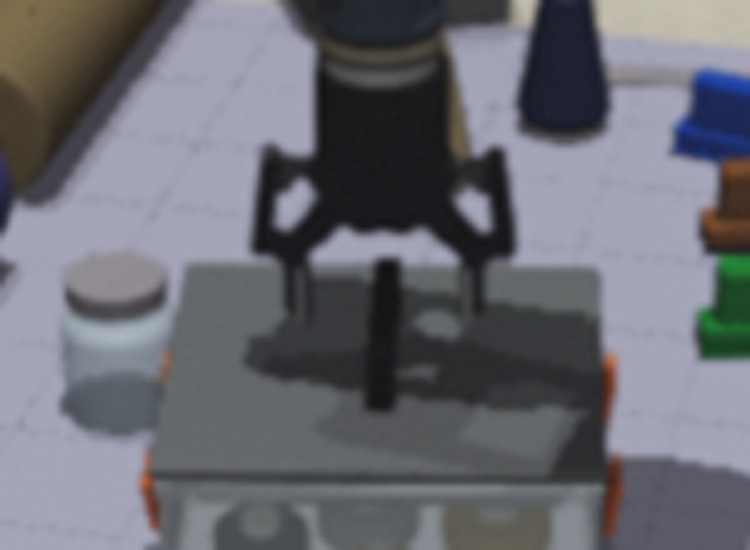

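The fingers straddle the bar evenly (295 and 480, bar at 385). I'll close on it.

send_rows:
  steps:
    - [[2,0,0,0,0],[2,0,0,0,0],[2,0,0,0,0],[2,0,0,0,0],[2,0,0,0,0],[2,0,0,0,0],[2,0,0,0,0],[2,0,0,0,0],[2,0,0,0,0],[2,0,0,0,0],[2,0,0,0,0]]

```text
time_s: 14.47
position: [0.6033, 0.0453, 0.1228]
orientation: [-0.069, 0.704, 0.069, 0.704]
contact_force: [-1.5, -0.1, 5.4]
finger_gap: 0.015
```

send_rows:
  steps:
    - [[0,0,0,0,0],[0,0,0,0,0]]

```text
time_s: 14.63
position: [0.6034, 0.0453, 0.1229]
orientation: [-0.069, 0.704, 0.069, 0.704]
contact_force: [-1.6, 0.1, 5.5]
finger_gap: 0.0151
```

send_rows:
  steps:
    - [[-0.5,0,0,0,0],[-1,0,0,0,0],[-1.5,0,0,0,0],[-2,0,0,0,0],[-2.5,0,0,0,0],[-3,0,0,0,0],[-3.5,0,0,0,0],[-4,0,0,0,0],[-4.5,0,0,0,0],[-5,0,0,0,0],[-5.5,0,0,0,0],[-6,0,0,0,0]]

```text
time_s: 15.63
position: [0.6027, 0.0455, 0.1278]
orientation: [-0.069, 0.704, 0.069, 0.703]
contact_force: [-0.8, 0.2, -13.1]
finger_gap: 0.0148
```

send_rows:
  steps:
    - [[-1,0,0,0,0],[-2,0,0,0,0],[-3,0,0,0,0],[-4,0,0,0,0],[-5,0,0,0,0],[-6,0,0,0,0],[-7,0,0,0,0],[-8,0,0,0,0],[-9,0,0,0,0],[-10,0,0,0,0],[-11,0,0,0,0],[-12,0,0,0,0]]

```text
time_s: 16.63
position: [0.6053, 0.0452, 0.1411]
orientation: [-0.069, 0.702, 0.069, 0.705]
contact_force: [-0.4, 0.0, -3.0]
finger_gap: 0.0146
```

The seal broke: the force fell from 13 N to about 3 N, which is the lid's weight. I'll raise it to 40 mm above the rim.

send_rows:
  steps:
    - [[-3,0,0,0,0],[-6,0,0,0,0],[-9,0,0,0,0],[-12,0,0,0,0],[-15,0,0,0,0],[-18,0,0,0,0],[-20,0,0,0,0],[-22,0,0,0,0],[-22,0,0,0,0],[-22,0,0,0,0],[-22,0,0,0,0],[-22,0,0,0,0]]

```text
time_s: 17.63
position: [0.6032, 0.0453, 0.1621]
orientation: [-0.069, 0.704, 0.069, 0.704]
contact_force: [0.7, 0.5, -4.6]
finger_gap: 0.015
```

send_rows:
  steps:
    - [[0,0,0,0,0],[0,0,0,0,0],[0,0,0,0,0],[0,0,0,0,0],[0,0,0,0,0],[0,0,0,0,0]]

```text
time_s: 18.13
position: [0.6034, 0.0453, 0.1623]
orientation: [-0.069, 0.704, 0.069, 0.704]
contact_force: [0.3, -0.7, -4.1]
finger_gap: 0.015
```

```bash
python3 - <<'E'
from h import *
b=cam("side")
cv2.imwrite("pics/lift.png",cv2.resize(b["frame"][160:350,220:440,::-1],(695,600),interpolation=cv2.INTER_CUBIC))
go(.602,.0445,.163,.195)
E
```

```text
shift mm [-0.7 -0.5 -1.5] turn -0.0 alt 3.142 | now [0.6034 0.0453 0.1623] jawyaw 0.195 xaxis [-0.  0. -1.] q [-0.11  0.58  1.55  0.    1.01 -0.3 ] t 18.1833 F [ 0.5  0.  -3.3] gap 0.0149
```

View pics/lift.png

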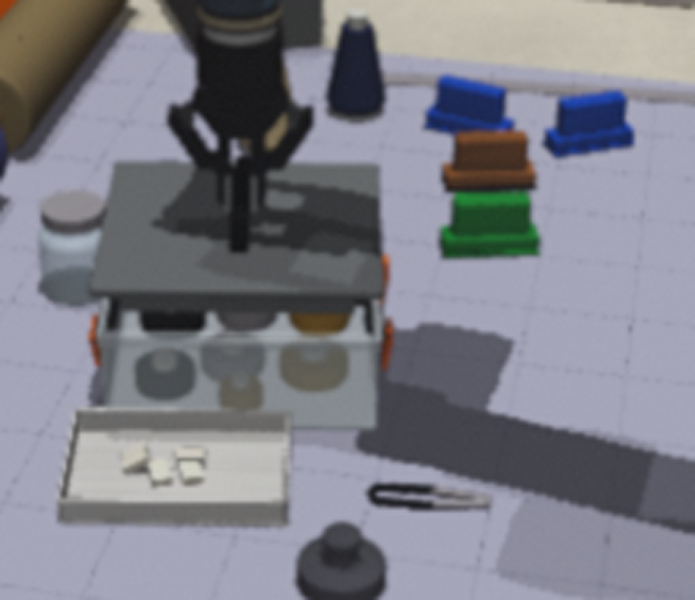

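The lid is held level, clear of the rim (plate edge at 95–385, ~295), and the chips are in the tray at (125–205, 465). The block is standing on the table at (488,160). I'll hand it in.

```bash
python3 -c "
from h import *
print(arm.close_job()); go(.602,.0445,.163,.195)"
```

```text
the job is handed in; nothing more can be done
None
the job is handed in; nothing more can be done
```

I finished the task and handed it in at about 18 s of the 64 s limit, with the gripper still holding the lid above the box. The hand-in gives no verdict, so what follows rests on my own checks.

- **Chips:** I swept them along the lid with the brown wooden block, held about 2 mm above it. The last picture shows all four in the tray.
- **Block:** it went back close to where it started, pressed 7.5 N on touchdown, and was let go. The picture shows it standing clear of the box and tray.
- **Lid:** I gripped it at the middle of the handle and lifted slowly. The force was 13 N at 5 mm of lift and dropped to about 3–4 N, roughly the lid's weight. It is about 39–40 mm above the rim, worked out from how far the gripper rose, and looks level and centred.
- **Bystanders:** they looked unmoved in the pictures. I did not measure them again, and the cutter was outside the last crops.

Two measurements disagreed along the way:
- **Block angle:** the outline fit gave a turn of 0.32–0.35 rad, but the edges in the picture gave 0.28. I used 0.28, and the grip was good.
- **Handle position:** a rough fit of the bar from the side camera was about 2 cm off, so I used the top-camera fit of the lid instead. The fingers then closed evenly on the bar.

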